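Load heat-sink modules into a finned amplifier chassis

ROBOT

A 7-joint arm with a two-finger parallel gripper is mounted at the origin on the work surface. World frame = base frame: x ahead of the robot, y to its left, z up, the work surface at z = 0. Lengths are in mm, angles in rad, forces in N, time in s.
With the tool pointing down it reaches from about 400 to 850 mm from the base axis. Payload 10.4 kg.
Tool frame: the origin (TCP) lies between the finger pads; the fingertips stand 22 mm ahead of it and the grasp point (between the pads) lies 3 mm ahead of it (env.tips_ahead is the distance from the TCP to the fingertips, in mm); z points along the fingers, x is the direction in which the jaws open and shut, and the axes are right-handed (so a half turn about z gives the same grasp; the last joint's range is limited). The gripper opens to 85 mm and grips with 20 to 120 N. Pads are 22 mm wide; open, the fingers measure 114 mm over their backs; the gripper's body (76 mm by 85 mm) begins 54 mm behind the grasp point. The pads swing forward as they close: fully open they stand 13 mm farther back than shut.
Start: joints at [-1.344, 0.332, -0.065, 1.46, 0.022, 1.35, -0.088], TCP at [154.492, 605.625, 253.338] pointing down, gripper open.
Joint ranges: [-2.6, 2.6], [-0.5, 2.12], [-1.47, 1.34], [0.16, 2.42], [-1.27, 4.41], [0.06, 2.06], [-2.6, 2.6]. Speed limits (rad/s): [2.22, 2.22, 2.79, 2.79, 3.14, 3.14, 3.14].

INTERFACE

Orientations are given as [roll, pitch, yaw] about the fixed x, y, z axes, in that order (R = Rz(yaw) Ry(pitch) Rx(roll)).
In Python, from cell import env gives the robot as it stands.
- The arm moves only by the shell command python3 -m inch 'ROWS' [FORCE]. ROWS is a JSON object of lists of equal length, an entry for each row: "offset": the shift along the world's x, y, z in cm, a list of three; "rot": the turn, a rotation vector about the world's x, y, z in degrees, a list of three; "hand": the closure, from 0 (fully open) to 1 (shut). In form: {"offset": [[dx, dy, dz], ...], "rot": [[rx, ry, rz], ...], "hand": [hand, ...]}. A call has 1 to 20 rows; each row shifts and turns the pose as measured when the row begins; what a row does not reach is not made up. A row lasts 1/10 s, in which the tool goes at most 50 mm and 8.59 degrees, less where a joint would pass 70% of its speed; a pose out of reach is approached as far as the arm can. A call with a gripper value outside its range is refused whole. The fingers move at their own pace and stop on an object; FORCE is the grip in N (left out, the last holds). Time passes only in rows, so rows that do not move let the fingers close. It gives the time, the measured TCP pose, the force and the opening at its end, in the units of the state.
- env.get_obs(): the state, without advancing time (a new reading comes with each control period).
- env.snapshot(name): name is "side" or "top"; returns a dict with "img" (480x640x3 uint8, red, green, blue), "depth" (480x640 float32, mm along the optical axis (not along the pixel's ray), 0 where there is no reading), "fx", "fy", "cx", "cy" (pixels), "k1" (the pictures are not rectified: a ray, as slopes to the right and down, at radius r is drawn at 1 + k1 r^2 times it, then the intrinsics apply), "rvec" (rotation vector, rad) and "tvec" (3), from world to camera coordinates, as OpenCV has them. Camera axes: x right, y down, z forward; pixel columns grow to the right and rows downward; lengths in mm; the calibration is good to about 2 mm. A picture is of the moment at which its call begins.
- env.close_job(): hands the job in, once; it reports no verdict.
The state is a dict: "t": time; "joint_positions": joint angles; "qd": joint speeds; "joint_efforts": joint torques, N m; "ee_pos": TCP position; "tcp_rot": TCP orientation; "force": force on the tool from outside, world axes, zero at the start; "wrist_torque": the same for the moment, N m; "gripper_width": finger opening in mm.
Only numpy, scipy, OpenCV 4.12 (cv2) and the standard library are available. Lean on these libraries where they do the work, as an engineer would, in place of code of your own. Each camera call takes 0.05 s, during which the arm holds its last target. There are 200 camera calls.

TASK

Fold the amplifier chassis's cover up until it stands upright, then set every heat-sink module on the bench into the chassis, each fully down on a comb of its own kind (thin-finned on thin-finned, thick-finned on thick-finned) so that all its fins lie between the comb's fins, centred, with the fin ends in line. When all are in, fold the cover down until it is fully shut, and leave the other things on the bench where they are.

Things in the scene. Friction and masses are not known exactly. Their poses are not given: they have to be found in the camera images.
- chassis: Fixed open-topped sheet-metal case, 170 mm (x, depth) x 336 mm (y, width) x 80 mm high, walls and floor 4 mm. Origin: centre of its underside; x points from its front to its back (away from the robot), z up. Four combs stand on its floor side by side along y, 80 mm apart, in any order, 10 mm in front of its centre.
- cover (a joint): Hinge angle of the perforated flat cover of the chassis, rad: 0 = shut flat on the case, 1.57 = upright, 1.75 = stop, leaning back. The hinge runs along the back edge; the front edge rises as it opens. Stiff hinge (about 0.6 N m): the cover stays wherever it is left. At the start it is shut or a little ajar (0 to 0.5).
- cover_hinge (a point): Middle of the hinge axis (fixed in the chassis: x = 80 mm, y = 0, z = 82.5 mm); the axis is parallel to the chassis's y.
- cover_bar (a point): Middle of the cover's round grip bar: diameter 10 mm, 120 mm long along the chassis's y, on two arms at its ends. In the plane of the 3 mm cover, 210 mm from the hinge axis, 45 mm beyond the cover's front edge. Pinch it from above, fingers closing along the chassis's x; it turns between the fingers as the cover swings.
- fine_module_1: Loose heat sink, 0.28 kg, may be absent (None). Stands on four fins 4 mm thick at y = +-6.5, +-19.5 mm, along x, 70 long, 22 deep, rounded lower edges. On them a plate 58 (x) x 46 (y), z 22-28 mm; on it a dark steel grip block 50 (x) x 16 (y), z 28-58 mm: pinch it along y. Origin: centre of the fins' lower edges, z up; a half turn about z makes no difference.
- fine_module_2: Loose heat sink, 0.28 kg, may be absent (None). Stands on four fins 4 mm thick at y = +-6.5, +-19.5 mm, along x, 70 long, 22 deep, rounded lower edges. On them a plate 58 (x) x 46 (y), z 22-28 mm; on it a dark steel grip block 50 (x) x 16 (y), z 28-58 mm: pinch it along y. Origin: centre of the fins' lower edges, z up; a half turn about z makes no difference.
- coarse_module_1: Loose heat sink, 0.28 kg, may be absent (None). Stands on three fins 6.5 mm thick at y = 0, +-18 mm, along x, 70 long, 22 deep, rounded lower edges. On them a plate 58 (x) x 54 (y), z 22-28 mm; on it a dark steel grip block 50 (x) x 16 (y), z 28-58 mm: pinch it along y. Origin: centre of the fins' lower edges, z up; a half turn about z makes no difference.
- coarse_module_2: Loose heat sink, 0.28 kg, may be absent (None). Stands on three fins 6.5 mm thick at y = 0, +-18 mm, along x, 70 long, 22 deep, rounded lower edges. On them a plate 58 (x) x 54 (y), z 22-28 mm; on it a dark steel grip block 50 (x) x 16 (y), z 28-58 mm: pinch it along y. Origin: centre of the fins' lower edges, z up; a half turn about z makes no difference.
- fine_comb_1: Fixed comb on the chassis floor: plate 84 (x) x 66 (y) x 6 mm with five fins 4 mm thick at y = 0, +-13, +-26 mm, along x, 70 long, tops at z = 30 mm, rounded, ends open. Origin: under the plate's centre; x along the fins, z up. A fine module with x parallel slides straight down between the fins (2.5 mm clear each side) until its plate rests on them, its origin 8 mm above this one.
- fine_comb_2: Fixed comb on the chassis floor: plate 84 (x) x 66 (y) x 6 mm with five fins 4 mm thick at y = 0, +-13, +-26 mm, along x, 70 long, tops at z = 30 mm, rounded, ends open. Origin: under the plate's centre; x along the fins, z up. A fine module with x parallel slides straight down between the fins (2.5 mm clear each side) until its plate rests on them, its origin 8 mm above this one.
- coarse_comb_1: Fixed comb on the chassis floor: plate 84 (x) x 66 (y) x 6 mm with four fins 6.5 mm thick at y = +-9, +-27 mm, along x, 70 long, tops at z = 30 mm, rounded, ends open. Origin: under the plate's centre; x along the fins, z up. A coarse module with x parallel slides straight down between the fins (2.5 mm clear each side) until its plate rests on them, its origin 8 mm above this one.
- coarse_comb_2: Fixed comb on the chassis floor: plate 84 (x) x 66 (y) x 6 mm with four fins 6.5 mm thick at y = +-9, +-27 mm, along x, 70 long, tops at z = 30 mm, rounded, ends open. Origin: under the plate's centre; x along the fins, z up. A coarse module with x parallel slides straight down between the fins (2.5 mm clear each side) until its plate rests on them, its origin 8 mm above this one.
- tape_roll: Bystander: roll of black tape, 90 mm outer diameter, 24 mm high, lying flat; not part of the job.
- screwdriver: Bystander: screwdriver, 160 mm long, lying on the table; not part of the job.
- screw_tray: Bystander: small grey divided screw tray, 80 x 110 x 30 mm; not part of the job.
- case_fan: Bystander: black square cooling fan, 80 x 80 x 25 mm, lying flat; not part of the job.
- multimeter: Bystander: yellow multimeter, 150 x 75 x 34 mm; not part of the job.
- rack_ear: Bystander: dark steel angle bracket, 88 x 36 x 30 mm; not part of the job.
- parts_carton: Bystander: closed cardboard box, 100 x 80 x 60 mm; not part of the job.

How it is judged (in metres and radians):
On the way, in this order (a step that is already met when the one before it is completed fails the run):
1. the cover is folded up to upright (at least 1.4 rad) (value of joint cover above 1.4 rad), for 0.2 s.
2. every module present is interlaced, fully down, with a comb of its own kind, while the cover is open (((z of fine_module_1 in the frame of fine_comb_1 between 0.004 and 0.0115 m and y of fine_module_1 in the frame of fine_comb_1 between -0.005 and 0.005 m and x of fine_module_1 in the frame of fine_comb_1 between -0.012 and 0.012 m and angle between fine_module_1's own z axis and vertical below 0.1 rad) or (z of fine_module_1 in the frame of fine_comb_2 between 0.004 and 0.0115 m and y of fine_module_1 in the frame of fine_comb_2 between -0.005 and 0.005 m and x of fine_module_1 in the frame of fine_comb_2 between -0.012 and 0.012 m and angle between fine_module_1's own z axis and vertical below 0.1 rad)) and ((z of fine_module_2 in the frame of fine_comb_1 between 0.004 and 0.0115 m and y of fine_module_2 in the frame of fine_comb_1 between -0.005 and 0.005 m and x of fine_module_2 in the frame of fine_comb_1 between -0.012 and 0.012 m and angle between fine_module_2's own z axis and vertical below 0.1 rad) or (z of fine_module_2 in the frame of fine_comb_2 between 0.004 and 0.0115 m and y of fine_module_2 in the frame of fine_comb_2 between -0.005 and 0.005 m and x of fine_module_2 in the frame of fine_comb_2 between -0.012 and 0.012 m and angle between fine_module_2's own z axis and vertical below 0.1 rad)) and ((z of coarse_module_1 in the frame of coarse_comb_1 between 0.004 and 0.0115 m and y of coarse_module_1 in the frame of coarse_comb_1 between -0.005 and 0.005 m and x of coarse_module_1 in the frame of coarse_comb_1 between -0.012 and 0.012 m and angle between coarse_module_1's own z axis and vertical below 0.1 rad) or (z of coarse_module_1 in the frame of coarse_comb_2 between 0.004 and 0.0115 m and y of coarse_module_1 in the frame of coarse_comb_2 between -0.005 and 0.005 m and x of coarse_module_1 in the frame of coarse_comb_2 between -0.012 and 0.012 m and angle between coarse_module_1's own z axis and vertical below 0.1 rad)) and ((z of coarse_module_2 in the frame of coarse_comb_1 between 0.004 and 0.0115 m and y of coarse_module_2 in the frame of coarse_comb_1 between -0.005 and 0.005 m and x of coarse_module_2 in the frame of coarse_comb_1 between -0.012 and 0.012 m and angle between coarse_module_2's own z axis and vertical below 0.1 rad) or (z of coarse_module_2 in the frame of coarse_comb_2 between 0.004 and 0.0115 m and y of coarse_module_2 in the frame of coarse_comb_2 between -0.005 and 0.005 m and x of coarse_module_2 in the frame of coarse_comb_2 between -0.012 and 0.012 m and angle between coarse_module_2's own z axis and vertical below 0.1 rad)) and value of joint cover above 0.9 rad), for 0.2 s.
3. the cover is folded shut (value of joint cover below 0.06 rad), for 0.2 s.
At the end, for the whole second after the job is handed in: Every module present is interlaced with a comb of its own kind: within 5 mm of centred across the fins (no fin outside), fin ends in line within 12 mm, fully down (origin 4 to 11.5 mm above the comb's origin, seated is 8), level within 0.1 rad and at rest; the cover is shut (below 0.06 rad) (((z of fine_module_1 in the frame of fine_comb_1 between 0.004 and 0.0115 m and y of fine_module_1 in the frame of fine_comb_1 between -0.005 and 0.005 m and x of fine_module_1 in the frame of fine_comb_1 between -0.012 and 0.012 m and angle between fine_module_1's own z axis and vertical below 0.1 rad) or (z of fine_module_1 in the frame of fine_comb_2 between 0.004 and 0.0115 m and y of fine_module_1 in the frame of fine_comb_2 between -0.005 and 0.005 m and x of fine_module_1 in the frame of fine_comb_2 between -0.012 and 0.012 m and angle between fine_module_1's own z axis and vertical below 0.1 rad)) and ((z of fine_module_2 in the frame of fine_comb_1 between 0.004 and 0.0115 m and y of fine_module_2 in the frame of fine_comb_1 between -0.005 and 0.005 m and x of fine_module_2 in the frame of fine_comb_1 between -0.012 and 0.012 m and angle between fine_module_2's own z axis and vertical below 0.1 rad) or (z of fine_module_2 in the frame of fine_comb_2 between 0.004 and 0.0115 m and y of fine_module_2 in the frame of fine_comb_2 between -0.005 and 0.005 m and x of fine_module_2 in the frame of fine_comb_2 between -0.012 and 0.012 m and angle between fine_module_2's own z axis and vertical below 0.1 rad)) and ((z of coarse_module_1 in the frame of coarse_comb_1 between 0.004 and 0.0115 m and y of coarse_module_1 in the frame of coarse_comb_1 between -0.005 and 0.005 m and x of coarse_module_1 in the frame of coarse_comb_1 between -0.012 and 0.012 m and angle between coarse_module_1's own z axis and vertical below 0.1 rad) or (z of coarse_module_1 in the frame of coarse_comb_2 between 0.004 and 0.0115 m and y of coarse_module_1 in the frame of coarse_comb_2 between -0.005 and 0.005 m and x of coarse_module_1 in the frame of coarse_comb_2 between -0.012 and 0.012 m and angle between coarse_module_1's own z axis and vertical below 0.1 rad)) and ((z of coarse_module_2 in the frame of coarse_comb_1 between 0.004 and 0.0115 m and y of coarse_module_2 in the frame of coarse_comb_1 between -0.005 and 0.005 m and x of coarse_module_2 in the frame of coarse_comb_1 between -0.012 and 0.012 m and angle between coarse_module_2's own z axis and vertical below 0.1 rad) or (z of coarse_module_2 in the frame of coarse_comb_2 between 0.004 and 0.0115 m and y of coarse_module_2 in the frame of coarse_comb_2 between -0.005 and 0.005 m and x of coarse_module_2 in the frame of coarse_comb_2 between -0.012 and 0.012 m and angle between coarse_module_2's own z axis and vertical below 0.1 rad)) and value of joint cover below 0.06 rad and linear speed of each of fine_module_1, fine_module_2, coarse_module_1, coarse_module_2 below 0.02 m/s); the robot touches nothing.
It fails at once if another thing on the bench (tape roll, screwdriver, screw tray, fan, multimeter, bracket, carton) is moved more than 5 cm (distance of any of tape_roll, screwdriver, screw_tray, case_fan, multimeter, rack_ear, parts_carton from where it was at the start of the episode above 0.05 m).
Of fine_module_1, fine_module_2, coarse_module_1, coarse_module_2 only 2 to 4 are there at a start; the rules pass over those that are not, and their reading is None.
At some moment in a run one of fine_module_1, fine_module_2, coarse_module_1, coarse_module_2 may be knocked a few centimetres aside while the robot is not near it.
It also fails if it takes over 210 s, if anything falls off the work surface, if the arm or the gripper's body presses on something with over 40 N, if the wrist force passes 120 N, or if a joint passes its speed limit or range.

## Working session

There is one attempt and no reset: what is moved stays moved. The work goes in short steps, Python scripts to look and compute and a shell command to move; the robot and the scene stay as the last step left them, time stands still between calls to the robot, and variables do not carry over. Pictures are saved under pics/ and viewed, about 12 in all and at most 16, crops included, and the job is handed in when it is done.

```bash
mkdir -p pics; ls; cat > h.py <<'E'
import numpy as np, cv2
from cell import env
def snap(n):
    s=env.snapshot(n); return s
def save(s,name,crop=None,scale=1):
    im=s["img"][:,:,::-1]
    if crop: r0,r1,c0,c1=crop; im=im[r0:r1,c0:c1]
    im=cv2.resize(im,None,fx=scale,fy=scale,interpolation=cv2.INTER_CUBIC); cv2.imwrite("pics/"+name,im)
def cloud(s):
    # world xyz for all pixels (480,640,3), nan w/o depth
    K=np.array([[s["fx"],0,s["cx"]],[0,s["fy"],s["cy"]],[0,0,1.]])
    v,u=np.mgrid[0:480,0:640]
    p=cv2.undistortPoints(np.stack([u,v],-1).reshape(-1,1,2).astype(float),K,np.array([s["k1"],0,0,0.])).reshape(480,640,2)
    d=np.where(s["depth"]>0,s["depth"],np.nan)
    c=np.dstack([p[...,0]*d,p[...,1]*d,d])
    R=cv2.Rodrigues(np.array(s["rvec"],float))[0]
    return (c-np.array(s["tvec"]).reshape(3))@R
def project(s,P):
    K=np.array([[s["fx"],0,s["cx"]],[0,s["fy"],s["cy"]],[0,0,1.]])
    return cv2.projectPoints(np.array(P,float).reshape(-1,3),np.array(s["rvec"],float),np.array(s["tvec"],float),K,np.array([s["k1"],0,0,0.]))[0].reshape(-1,2)
E
python3 - <<'E'
from h import *
for n in("top","side"):
    s=snap(n); save(s,n+"0.png"); np.save(n+"0.npy",s,allow_pickle=True)
    R=cv2.Rodrigues(np.array(s["rvec"],float))[0]; print(n,(-R.T@np.array(s["tvec"]).reshape(3)).round(), R[2].round(2), s["fx"],s["k1"])
print(env.get_obs())
E
```

```text
pics
top [ 233.   42. 1630.] [ 0.19 -0.02 -0.98] 514.3728515827296 -0.01255268347341297
side [-124. -940.  919.] [ 0.45  0.67 -0.59] 555.9936640757969 0.02862081364123337
{'t': 0.1, 'joint_positions': array([-1.34359522,  0.33280049, -0.06469755,  1.46087122,  0.02158958,
        1.34987993, -0.08852855]), 'qd': array([-7.41358595e-04, -4.27565733e-04, -8.28182597e-04, -3.73993523e-03,
       -3.11477834e-04,  1.60882787e-03,  6.04466396e-05]), 'joint_efforts': array([ 2.12259823e-03, -6.26745629e+01,  4.93028015e-02, -3.92422163e+01,
        1.63284643e-02,  7.09727567e-03, -5.52583822e-05]), 'ee_pos': array([154.43071778, 605.30254823, 252.59393423]), 'tcp_rot': array([3.14154491e+00, 1.26318429e-03, 1.32098155e+00]), 'force': array([0.39974   , 0.09352109, 0.53799505]), 'wrist_torque': array([0.03200041, 0.02532429, 0.03232422]), 'gripper_width': 85.52418961644814}
```

View pics/top0.png

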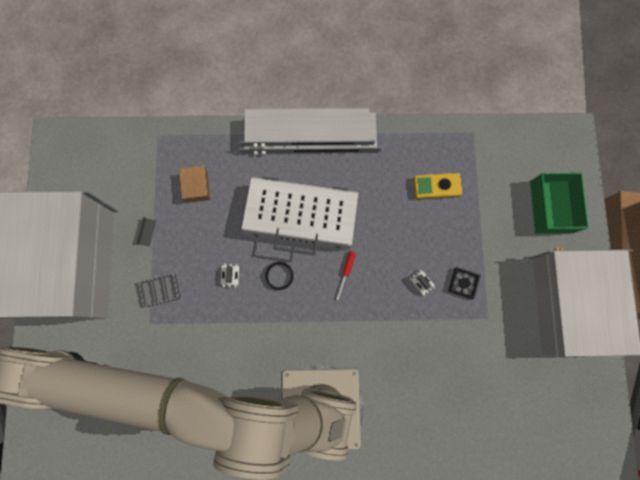

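View pics/side0.png

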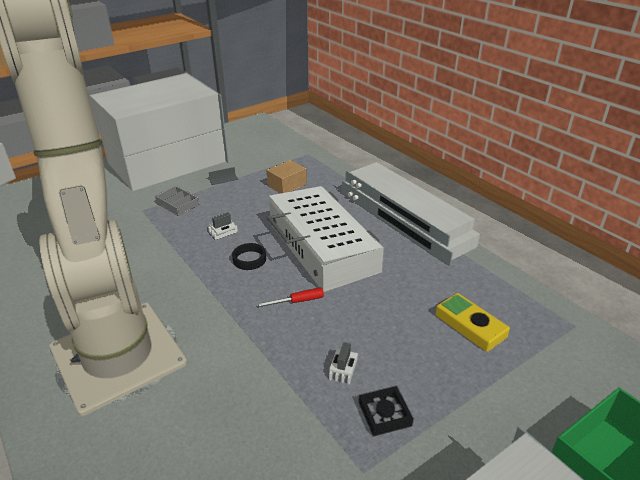

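Top view: two modules, at (230,275) and (423,282). The chassis is at (300,212), slightly turned, with its cover nearly shut and the bar near (296,237). The tape lies at (279,276), close to the bar. Now to measure.

```bash
python3 - <<'E'
from h import *
s=np.load("top0.npy",allow_pickle=True).item(); P=cloud(s)
im=s["img"].astype(int)
def comp(mask,seed):
    n,l=cv2.connectedComponents(mask.astype(np.uint8)); return l==l[seed[1],seed[0]]
# cover top
x,y,z=P[...,0],P[...,1],P[...,2]
print("table z",np.nanmedian(z[290:315,250:270]))
v,u=np.mgrid[0:480,0:640]
box=(u>235)&(u<365)&(v>170)&(v<250)&(z>60)
m=comp(box,(300,215)); Q=P[m]; 
A=np.c_[Q[:,:2],np.ones(len(Q))]; co=np.linalg.lstsq(A,Q[:,2],rcond=None)[0]; print("plane",co,len(Q))
r=cv2.minAreaRect(Q[:,:2].astype(np.float32)); print("cover",r, cv2.boxPoints(r).round())
for nm,(cu,cv_) in {"A":(230,275),"B":(423,282)}.items():
    w=(abs(u-cu)<25)&(abs(v-cv_)<25)
    for lo,hi in((15,40),(42,75)):
        k=w&(z>lo)&(z<hi)
        if k.sum()>3:
            n,l,st,ce=cv2.connectedComponentsWithStats(k.astype(np.uint8)); i=1+np.argmax(st[1:,4]); q=P[l==i]
            print(nm,lo,len(q),q.mean(0).round(1),cv2.minAreaRect(q[:,:2].astype(np.float32)))
save(s,"chas.png",(170,300,210,370),5)
im=s["img"][:,:,::-1]
a=cv2.resize(im[255:300,205:255],None,fx=8,fy=8,interpolation=cv2.INTER_CUBIC);b=cv2.resize(im[260:305,398:448],None,fx=8,fy=8,interpolation=cv2.INTER_CUBIC)
t=np.load("side0.npy",allow_pickle=True).item()["img"][:,:,::-1]
c=cv2.resize(t[205:245,200:245],None,fx=8,fy=8,interpolation=cv2.INTER_CUBIC);d=cv2.resize(t[340:385,320:365],None,fx=8,fy=8,interpolation=cv2.INTER_CUBIC)
H=360;f=lambda i:cv2.resize(i,(400,300))
cv2.imwrite("pics/mods.png",np.vstack([np.hstack([f(a),f(b)]),np.hstack([f(c),f(d)])]))
E
```

```text
table z 1.6485007004201995
plane [-6.79374849e-02  1.10537444e-02  1.31372961e+02] 6163
cover ((578.4956665039062, 57.8701171875), (336.84393310546875, 227.9242706298828), 81.16768646240234) [[ 440.  -91.]
 [ 665. -126.]
 [ 717.  207.]
 [ 492.  242.]]
A 15 251 [406.1 275.8  29.1] ((407.50762939453125, 278.1129150390625), (54.64096450805664, 69.47028350830078), 88.52826690673828)
A 42 102 [406.8 276.8  57.2] ((407.2851257324219, 277.45947265625), (17.831134796142578, 49.06586456298828), 87.03670501708984)
B 15 202 [ 376.6 -319.7   28.8] ((378.654296875, -323.95379638671875), (69.341064453125, 48.047061920166016), 37.06226348876953)
B 42 104 [ 377.  -322.3   57.6] ((377.4396057128906, -323.3197021484375), (49.87403106689453, 17.641342163085938), 38.71419143676758)
```

View pics/mods.png

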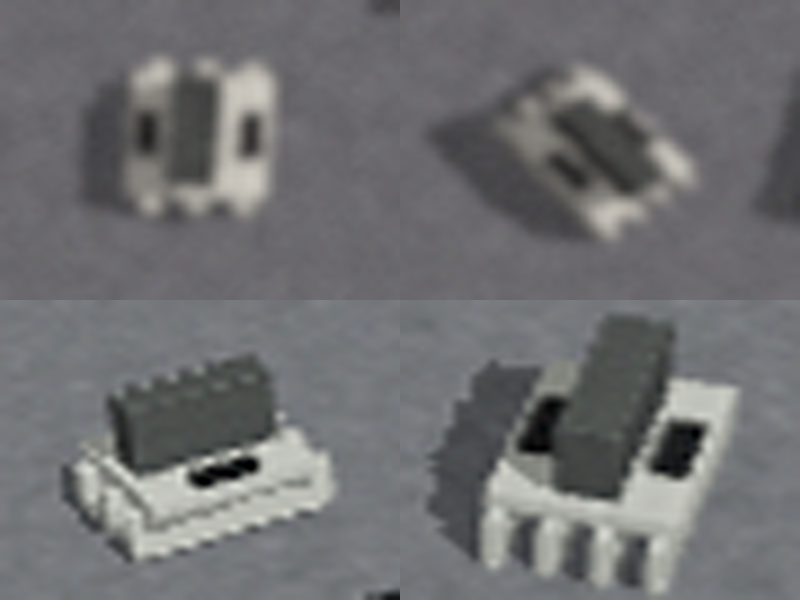

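View pics/chas.png

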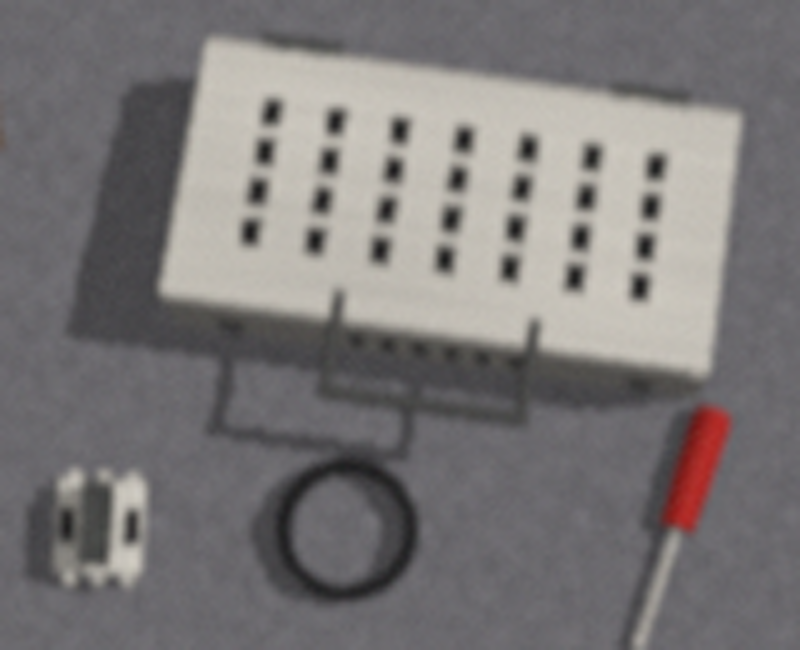

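A (left) is coarse and B (right) is fine. Next I need the hinge frame, the cover angle and the bar.

```bash
python3 - <<'E'
from h import *
s=np.load("top0.npy",allow_pickle=True).item(); P=cloud(s)
x,y,z=P[...,0],P[...,1],P[...,2]
v,u=np.mgrid[0:480,0:640]
yaw=-0.155; ex=np.array([np.cos(yaw),np.sin(yaw)]); ey=np.array([-ex[1],ex[0]])
X=P[...,:2]@ex; Y=P[...,:2]@ey
box=(u>235)&(u<365)&(v>170)&(v<245)&(z>70)
# back edge / side edges by rows
ys=Y[box]; print("Y range",np.percentile(ys,[.5,1,50,99,99.5]).round(1))
for lo in np.arange(-80,260,40):
    k=box&(Y>lo)&(Y<lo+40); 
    if k.sum()>50: print(lo,"X",np.percentile(X[k],[0,1,99,100]).round(1))
Xm=np.nanmax(X[box])
for d in range(0,200,12):
    k=box&(X<Xm-d)&(X>Xm-d-12); print(d,np.median(z[k]).round(1),end=" | ")
print()
for t in np.linspace(0.05,.95,10):
    a=np.array([274.4,248.4]);b=np.array([314.4,253.]);p=a+(b-a)*t
    best=max(((z[r,int(round(p[0]))],r) for r in range(int(p[1])-4,int(p[1])+5)),key=lambda q:q[0])
    q=P[best[1],int(round(p[0]))]; print(best[1],q.round(1),(q[:2]@ex).round(1),(q[:2]@ey).round(1))
E
```

```text
Y range [-20.  -18.1 146.6 310.8 312.5]
-40 X [497.3 498.4 666.7 668.7]
0 X [496.9 498.3 673.9 676.7]
40 X [496.8 498.3 672.2 676.2]
80 X [480.6 487.6 666.2 669. ]
120 X [496.5 498.3 666.1 667.8]
160 X [497.5 498.5 665.8 669.6]
200 X [462.5 470.4 667.7 675.8]
240 X [497.4 498.7 674.7 676.5]
0 80.8 | 12 85.5 | 24 86.5 | 36 87.7 | 48 88.9 | 60 89.8 | 72 90.8 | 84 92.4 | 96 92.7 | 108 93.6 | 120 95.3 | 132 96.0 | 144 97.3 | 156 98.2 | 168 97.1 | 180 101.5 | 192 103.3 | 
248 [476.7 128.4 110. ] 451.1 200.5
249 [474.3 116.7 105.3] 450.5 188.6
248 [476.4 104.6 110. ] 454.5 176.9
248 [476.3  92.6 109.7] 456.3 165.0
250 [470.   80.7 110.7] 451.9 152.3
249 [472.9  68.7 110.5] 456.6 140.9
250 [470.4  56.9 106. ] 456.0 128.8
252 [462.9  44.9 114.7] 450.4 115.8
253 [460.5  33.  109.6] 449.9 103.7
251 [466.6  21.  108.2] 457.8 92.8
```

Cover angle is about 0.09. The hinge sits at X'≈662, Y'≈146.5 (yaw -0.155), and the bar at about (470,75,100). I'll move above it with the jaws half closed, because fully open fingers would hit the cover edge.

```bash
python3 -m inch '{"offset":[[2,-3.3,0],[2,-3.3,0],[2,-3.3,0],[2,-3.3,0],[2,-3.3,0],[2,-3.3,0],[2,-3.3,0],[2,-3.3,0],[2,-3.3,0],[2,-3.3,0],[2,-3.3,0],[2,-3.3,0],[2,-3.3,0],[2,-3.3,0],[2,-3.3,0],[2,-3.3,0]],"rot":[[0,0,-5.3],[0,0,-5.3],[0,0,-5.3],[0,0,-5.3],[0,0,-5.3],[0,0,-5.3],[0,0,-5.3],[0,0,-5.3],[0,0,-5.3],[0,0,-5.3],[0,0,-5.3],[0,0,-5.3],[0,0,-5.3],[0,0,-5.3],[0,0,-5.3],[0,0,-5.3]],"hand":[0.5,0.5,0.5,0.5,0.5,0.5,0.5,0.5,0.5,0.5,0.5,0.5,0.5,0.5,0.5,0.5]}' 60
```

```text
t: 1.7
ee_pos: [476.6, 55.8, 247.0]
tcp_rot: [-3.139, 0.009, -0.209]
force: [1.1, 0.3, -0.6]
gripper_width: 42.5
```

```bash
python3 -m inch '{"offset":[[-0.65,1.9,-3],[0,0,-3],[0,0,-3],[0,0,0],[0,0,0]],"rot":[[0,0,3.1],[0,0,0],[0,0,0],[0,0,0],[0,0,0]],"hand":[0.5,0.5,0.5,0.5,0.5]}'
python3 - <<'E'
from h import *
o=env.get_obs(); print(o["ee_pos"],o["tcp_rot"])
t=snap("top");s=snap("side");im=[]
for q,(u,v) in((t,(295,240)),(s,(290,230))):
    im.append(cv2.resize(q["img"][v-50:v+50,u-40:u+40][:,:,::-1],(400,500),interpolation=cv2.INTER_CUBIC))
cv2.imwrite("pics/c1.png",np.hstack(im))
P=cloud(s); z=P[...,2]
yaw=-0.155; ex=np.array([np.cos(yaw),np.sin(yaw)]); ey=np.array([-ex[1],ex[0]])
X=P[...,:2]@ex; Y=P[...,:2]@ey
k=(X>430)&(X<485)&(Y>80)&(Y<215)&(z>85)&(z<118)
print(k.sum(),np.median(X[k]),np.median(z[k]),np.percentile(Y[k],[1,99]),np.percentile(X[k],[10,90]))
E
```

```text
t: 2.2
ee_pos: [472.2, 68.2, 155.3]
tcp_rot: [-3.14, 0.006, -0.168]
force: [0.2, -0.5, -0.5]
gripper_width: 43.0
[472.21920914  68.22202919 155.32757216] [-3.13966874  0.00636063 -0.16813599]
157 453.7424580650437 104.66389508291545 [ 80.51247112 207.85257223] [448.07300542 478.13526868]
```

View pics/c1.png

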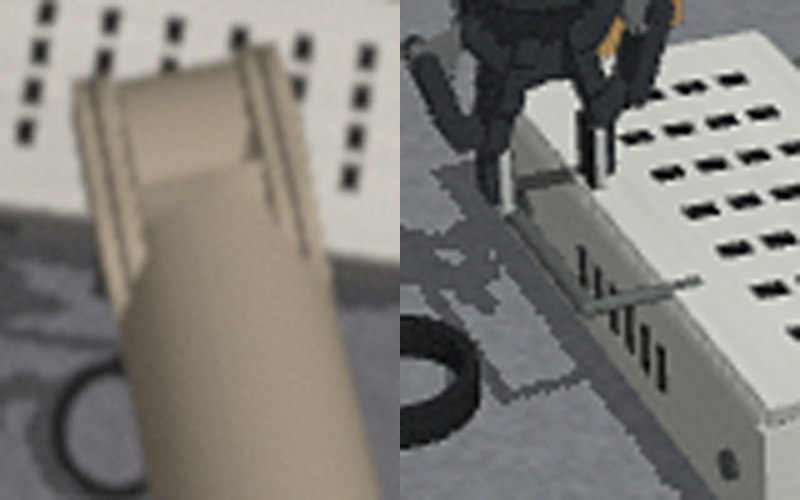

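```bash
python3 -m inch '{"offset":[[-0.1,0.4,-2],[0,0,-2],[0,0,-1],[0,0,0],[0,0,0],[0,0,0],[0,0,0],[0,0,0],[0,0,0]],"rot":[[0,0,0.7],[0,0,0],[0,0,0],[0,0,0],[0,0,0],[0,0,0],[0,0,0],[0,0,0],[0,0,0]],"hand":[0.5,0.5,0.5,0.5,1,1,1,1,1]}' 80
```

```text
t: 3.2
ee_pos: [469.3, 75.4, 111.0]
tcp_rot: [-3.134, 0.011, -0.153]
force: [-0.3, -0.3, -4.1]
gripper_width: 6.8
```

```bash
python3 -m inch '{"offset":[[0,0,0],[0,0,0],[0,0,0]],"rot":[[0,0,0],[0,0,0],[0,0,0]],"hand":[1,1,1]}' 80
python3 - <<'E'
from h import *
s=snap("side"); save(s,"c2.png",(170,280,240,340),6)
P=cloud(s); z=P[...,2]
yaw=-0.155; ex=np.array([np.cos(yaw),np.sin(yaw)]); ey=np.array([-ex[1],ex[0]])
X=P[...,:2]@ex; Y=P[...,:2]@ey
k=(X>440)&(X<470)&(Y>85)&(Y<120)&(z>85)&(z<128)
print(k.sum(),np.median(X[k]),np.median(z[k]))
E
```

```text
t: 3.5
ee_pos: [469.4, 75.4, 111.4]
tcp_rot: [-3.133, 0.011, -0.154]
force: [-0.2, 0.4, -4.7]
gripper_width: 6.9
41 451.12967107754184 104.31850345987341
```

View pics/c2.png

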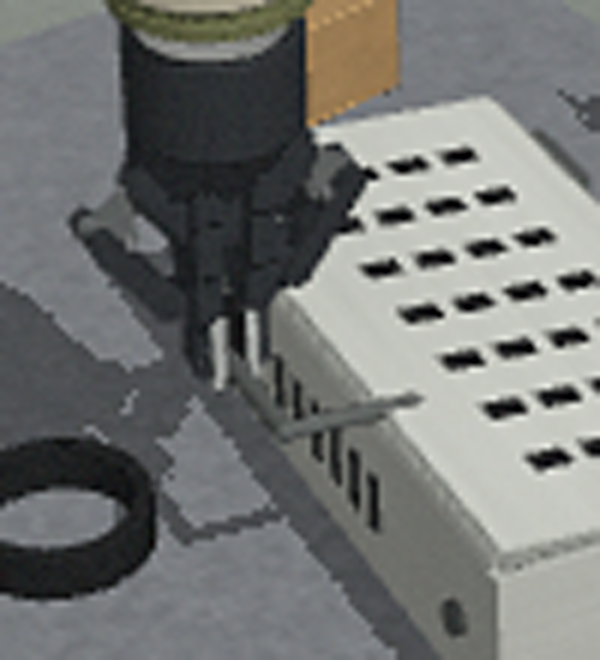

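Gripped on the bar. Starting the swing.

```bash
python3 -m inch '{"offset":[[0.31,-0.05,2.08],[0.51,-0.08,2.03],[0.71,-0.11,1.97],[0.9,-0.14,1.89],[1.09,-0.17,1.79]],"rot":[[0,0,0],[0,0,0],[0,0,0],[0,0,0],[0,0,0]],"hand":[1,1,1,1,1]}' 80
```

```text
t: 4.05
ee_pos: [501.4, 70.3, 209.1]
tcp_rot: [-3.136, 0.019, -0.152]
force: [0.9, 0.8, -8.4]
gripper_width: 6.6
```

```bash
python3 -m inch '{"offset":[[1.25,-0.2,1.67],[1.41,-0.22,1.54],[1.56,-0.24,1.38],[1.69,-0.26,1.22],[1.8,-0.28,1.04]],"rot":[[0,0,0],[0,0,0],[0,0,0],[0,0,0],[0,0,0]],"hand":[1,1,1,1,1]}' 80
```

```text
t: 4.55
ee_pos: [574.8, 58.7, 280.8]
tcp_rot: [-3.136, 0.034, -0.15]
force: [-10.5, -0.5, 7.5]
gripper_width: 6.5
```

```bash
python3 -m inch '{"offset":[[1.8,-0.28,0.7],[1.9,-0.3,0.6],[2,-0.31,0.5],[2,-0.31,0.3],[2.1,-0.32,0.2]],"rot":[[0,0,0],[0,-0.5,0],[0,-0.5,0],[0,-0.5,0],[0,0,0]],"hand":[1,1,1,1,1]}' 80
```

```text
t: 5.05
ee_pos: [672.6, 43.1, 310.1]
tcp_rot: [-3.13, 0.015, -0.149]
force: [-5.7, -0.7, 9.4]
gripper_width: 6.1
```

```bash
python3 - <<'E'
from h import *
s=snap("side"); save(s,"c3.png",(90,330,220,420),3)
P=cloud(s); z=P[...,2]
yaw=-0.155; ex=np.array([np.cos(yaw),np.sin(yaw)]); ey=np.array([-ex[1],ex[0]])
X=P[...,:2]@ex; Y=P[...,:2]@ey
for lo in range(95,320,15):
    k=(X>600)&(X<720)&(Y>-15)&(Y<60)&(z>lo)&(z<lo+15)
    print(lo,k.sum(),np.median(X[k]).round(1),end=" | ")
E
```

```text
95 71 660.1 | 110 79 659.5 | 125 86 659.5 | 140 75 659.1 | 155 83 658.8 | 170 91 658.9 | 185 83 658.6 | 200 86 658.3 | 215 93 658.1 | 230 87 657.3 | 245 45 657.5 | 260 0 nan | 275 0 nan | 290 0 nan | 305 0 nan |
  return _methods._mean(a, axis=axis, dtype=dtype,
  ret = ret.dtype.type(ret / rcount)
```

View pics/c3.png

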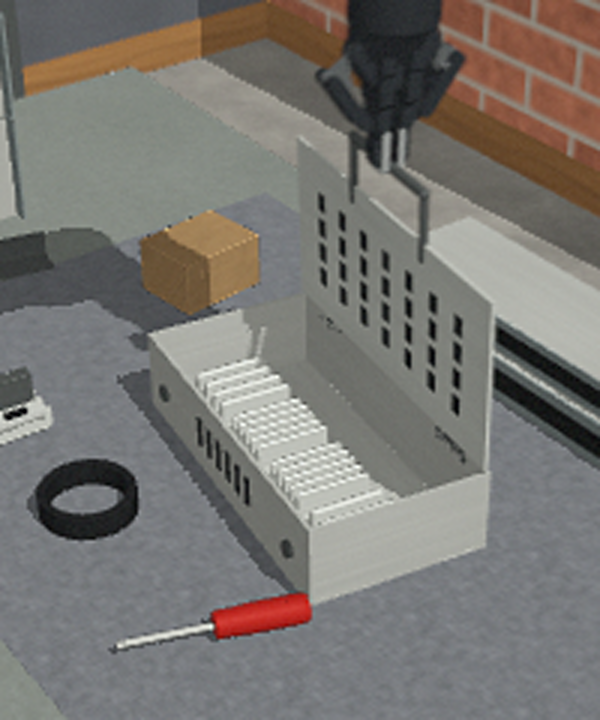

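The cover is upright at about 1.55 rad and the combs are visible. I'll release it and head for module A.

```bash
python3 -m inch '{"offset":[[0,0,0],[0,0,0],[0,0,0],[0,0,0],[0,0,2],[0,0,3],[-1,0,3],[-3,2,0],[-3,2,0],[-3,2.5,0],[-3,2.5,0],[-3,2.5,0],[-3,2.5,0],[-3,2.5,-1],[-2.5,2.5,-2],[-2.5,2.5,-3]],"rot":[[0,0,0],[0,0,0],[0,0,0],[0,0,0],[0,0,0],[0,0,0],[0,0,0],[0,0,8],[0,0,8],[0,0,8],[0,0,8],[0,0,8],[0,0,8],[0,0,8],[0,0,8],[0,0,8]],"hand":[0.5,0.5,0.5,0.5,0.5,0.5,0.5,0,0,0,0,0,0,0,0,0]}' 80
python3 - <<'E'
from h import *
s=snap("side"); P=cloud(s); z=P[...,2]
t=snap("top"); save(t,"c4.png",(170,300,210,370),5)
np.save("top1.npy",t,allow_pickle=True)
yaw=-0.155; ex=np.array([np.cos(yaw),np.sin(yaw)]); ey=np.array([-ex[1],ex[0]])
X=P[...,:2]@ex; Y=P[...,:2]@ey
for lo in (100,160,220):
    k=(X>600)&(X<720)&(Y>-15)&(Y<60)&(z>lo)&(z<lo+30)
    print(lo,k.sum(),np.median(X[k]).round(1),end=" | ")
E
```

```text
t: 6.7
ee_pos: [394.1, 260.0, 339.5]
tcp_rot: [-3.138, -0.007, 1.151]
force: [0.8, 0.1, -0.9]
gripper_width: 85.2
100 162 660.2 | 160 175 659.8 | 220 190 659.5 |
```

View pics/c4.png

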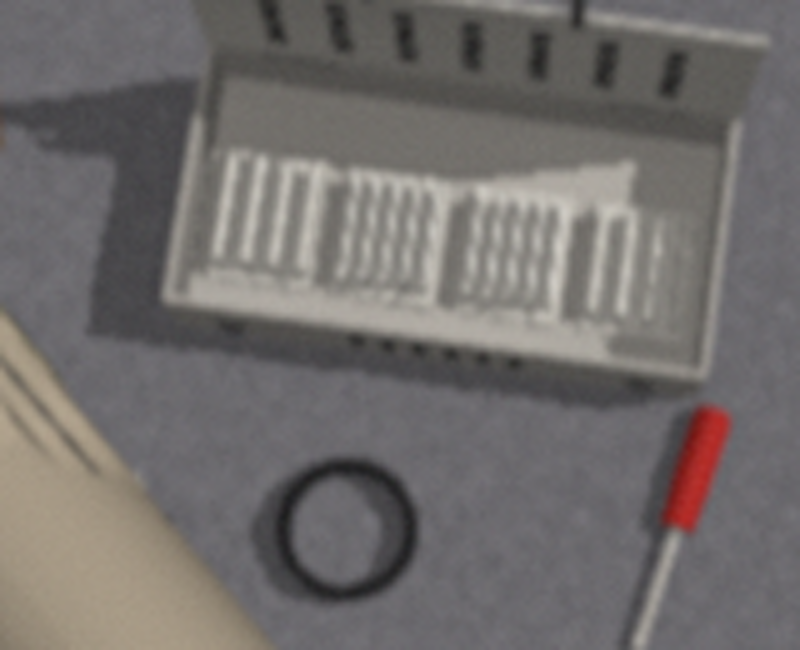

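Comb order from y+ is coarse, fine, fine, coarse. Next is the fine pose of the chassis, from a brightness fit of the fins, plus A's block in the side view.

```bash
cat >> h.py <<'E'
from scipy.optimize import minimize
KIND=[("c",120),("f",40),("f",-40),("c",-120)]
def chas(p,pts): # p=x,y,yaw ; pts in chassis frame
    pts=np.array(pts,float); c,s_=np.cos(p[2]),np.sin(p[2])
    return np.c_[p[0]+c*pts[:,0]-s_*pts[:,1],p[1]+s_*pts[:,0]+c*pts[:,1],pts[:,2]]
def fitchas(s,p0,kinds=KIND):
    g=cv2.cvtColor(s["img"],cv2.COLOR_RGB2GRAY).astype(np.float32)
    tops,gaps=[],[]; xs=np.linspace(-28,28,15)-10
    for k,y0 in kinds:
        f=[-26,-13,0,13,26] if k=="f" else [-27,-9,9,27]; w=f[1]-f[0]
        tops+=[[x,y0+a,34] for a in f for x in xs]; gaps+=[[x,y0+a+w/2,34] for a in f[:-1] for x in xs]
        gaps+=[[xe,y0+a,34] for a in f for xe in(-50,)]
    def smp(p,q): uv=project(s,chas(p,q)).astype(np.float32); return cv2.remap(g,uv[:,:1],uv[:,1:],cv2.INTER_LINEAR).mean()
    f=lambda d:-(smp(p0+d*[1,1,.01],tops)-smp(p0+d*[1,1,.01],gaps))
    best=min((np.array([a,b,c]) for a in range(-8,9,2) for b in np.arange(-6,6.1,1.) for c in(-2,-1,0,1,2)),key=f)
    r=minimize(f,best,method="Nelder-Mead"); return p0+r.x*[1,1,.01],-r.fun
def block(P,c,zr=(53,64),rad=60):
    z=P[...,2]; k=(np.hypot(P[...,0]-c[0],P[...,1]-c[1])<rad)&(z>zr[0])&(z<zr[1])
    n,l,st,_=cv2.connectedComponentsWithStats(k.astype(np.uint8)); i=1+np.argmax(st[1:,4]); q=P[l==i]
    return len(q),q.mean(0).round(1),cv2.minAreaRect(q[:,:2].astype(np.float32))
E
python3 - <<'E'
from h import *
yaw=-0.155; ex=np.array([np.cos(yaw),np.sin(yaw)]); ey=np.array([-ex[1],ex[0]])
c=581.5*ex+146.4*ey; print(c)
t=np.load("top1.npy",allow_pickle=True).item(); s=snap("side")
for q in(t,s): print(fitchas(q,np.array([*c,yaw])))
print("no shadow",fitchas(t,np.array([*c,yaw]),KIND[:3]))
P=cloud(s); print(block(P,(407,277))); print(block(P,(377,-323)))
E
```

```text
[597.12995168  54.87286037]
(array([ 5.97130198e+02,  5.39107438e+01, -1.55000717e-01]), np.float64(35.348846435546875))
(array([ 6.01562194e+02,  5.32827606e+01, -1.65122194e-01]), np.float64(30.521896362304688))
no shadow (array([ 5.98581315e+02,  5.36849266e+01, -1.54993423e-01]), np.float64(37.22422790527344))
(88, array([405.5, 275.7,  57.8]), ((406.7818908691406, 276.8310241699219), (23.592716217041016, 50.365821838378906), 88.499755859375))
(167, array([ 374.7, -325.2,   59. ]), ((375.61419677734375, -323.9569396972656), (54.34824752807617, 16.745216369628906), 37.754947662353516))
```

```bash
python3 -m inch '{"offset":[[0.6,0.6,-4],[0.7,1.1,-4],[0,0,-4],[0,0,-4],[0,0,-4],[0,0,-1],[0,0,0]],"rot":[[0,0,8],[0,0,8],[0,0,6],[0,0,0],[0,0,0],[0,0,0],[0,0,0]],"hand":[0,0,0,0,0,0,0]}' 80
```

```text
t: 7.55
ee_pos: [413.5, 273.6, 129.1]
tcp_rot: [3.137, -0.013, 1.532]
force: [0.2, 0.5, 1.0]
gripper_width: 85.3
```

```bash
python3 -m inch '{"offset":[[-0.6,0.35,-2],[0,0,-2],[0,0,-1.5],[0,0,-1],[0,0,0],[0,0,0]],"rot":[[-0.7,0.2,0],[0,0,0],[0,0,0],[0,0,0],[0,0,0],[0,0,0]],"hand":[0,0,0,0,0,0]}' 80
```

```text
t: 8.15
ee_pos: [416.0, 281.0, 75.3]
tcp_rot: [3.126, -0.013, 1.526]
force: [0.3, -0.7, 0.2]
gripper_width: 85.6
```

```bash
python3 -m inch '{"offset":[[-0.9,-0.4,0],[0,0,0],[-0.1,0,0]],"rot":[[-0.8,0.9,0],[0,0,0],[0,0,0]],"hand":[0,0,0]}' 80; python3 -m inch '{"offset":[[0,0,-1],[0,0,-1],[0,0,0]],"rot":[[0,0,0],[0,0,0],[0,0,0]],"hand":[0,0,0]}' 80
```

```text
t: 8.45
ee_pos: [406.5, 277.5, 78.0]
tcp_rot: [3.14, 0.0, 1.525]
force: [-0.9, 0.2, 0.2]
gripper_width: 85.4
t: 8.75
ee_pos: [406.3, 277.7, 56.6]
tcp_rot: [3.14, -0.0, 1.525]
force: [0.0, 0.4, 0.2]
gripper_width: 85.1
```

```bash
python3 -m inch '{"offset":[[0,0,-0.3],[0,0,0],[0,0,0],[0,0,0],[0,0,0],[0,0,0]],"rot":[[0,0,0],[0,0,0],[0,0,0],[0,0,0],[0,0,0],[0,0,0]],"hand":[0.5,1,1,1,1,1]}' 80
```

```text
t: 9.35
ee_pos: [406.3, 277.5, 53.0]
tcp_rot: [3.14, 0.001, 1.525]
force: [0.1, -0.4, -2.4]
gripper_width: 14.4
```

```bash
python3 -m inch '{"offset":[[0,0,2],[0,0,3],[0,0,3],[0,0,3],[0,0,3],[2,-1,0],[3,-1.5,0],[3,-1.5,0],[3,-1.5,0],[3,-1.6,0],[3,-1.6,0],[2,-1,0],[0.9,-0.6,0],[0,0,0],[0,0,0]],"rot":[[0,0,0],[0,0,0],[0,0,0],[0,0,0],[0,0,0],[0,0,-1],[0,0,-1],[0,0,-1],[0,0,-1],[0,0,-1],[0,0,-1],[0,0,0],[0,0,0],[0,0,0],[0,0,0]],"hand":[1,1,1,1,1,1,1,1,1,1,1,1,1,1,1]}' 80
```

```text
t: 10.85
ee_pos: [605.3, 167.8, 193.0]
tcp_rot: [-3.133, 0.008, 1.422]
force: [-0.1, 1.1, -3.8]
gripper_width: 15.0
```

```bash
python3 -m inch '{"offset":[[0.1,0.6,-2],[0,0,-2],[0,0,0],[0,0,0]],"rot":[[0.4,-0.5,-0.4],[0,0,0],[0,0,0],[0,0,0]],"hand":[1,1,1,1]}' 80
python3 - <<'E'
from h import *
o=env.get_obs(); print(o["ee_pos"],o["tcp_rot"])
t=snap("top");s=snap("side")
a=np.hstack([cv2.resize(q["img"][v-45:v+45,u-40:u+40][:,:,::-1],(400,450),interpolation=cv2.INTER_CUBIC) for q,u,v in((t,265,215),(s,300,215))])
cv2.imwrite("pics/c5.png",a)
P=cloud(s); z=P[...,2]
yaw=-.157
# chassis frame coords of held module's plate/fins
d=P-[598,53.8,0]; X=np.cos(yaw)*d[...,0]+np.sin(yaw)*d[...,1]; Y=-np.sin(yaw)*d[...,0]+np.cos(yaw)*d[...,1]
zb=o["ee_pos"][2]-53
k=(abs(X+10)<60)&(abs(Y-120)<60)&(z>zb-5)&(z<zb+26)
print("held: X",np.percentile(X[k],[2,98]),"Y",np.percentile(Y[k],[2,98]),k.sum())
k=(abs(X)<110)&(abs(Y)<200)&(z>74)&(z<86)&((Y<-150)|(X<-70))
print("rim: X",np.percentile(X[k],[1,99]),"Y",np.percentile(Y[k],[1,99]))
for q in (t,s): print(project(q,chas((598,53.8,yaw),[[-10,120,34]])))
E
```

```text
t: 11.25
ee_pos: [602.7, 178.6, 153.3]
tcp_rot: [-3.14, -0.004, 1.42]
force: [-0.5, 0.3, -2.8]
gripper_width: 14.7
[602.72276849 178.61233252 153.31765302] [-3.13988169 -0.00373823  1.41992491]
held: X [-49.32891523  19.52296973] Y [ 97.53820185 143.4594175 ] 192
rim: X [-87.38046119  81.25785672] Y [-171.13654424  164.68459454]
[[263.04229706 211.48745942]]
[[300.48696191 216.30688908]]
```

View pics/c5.png

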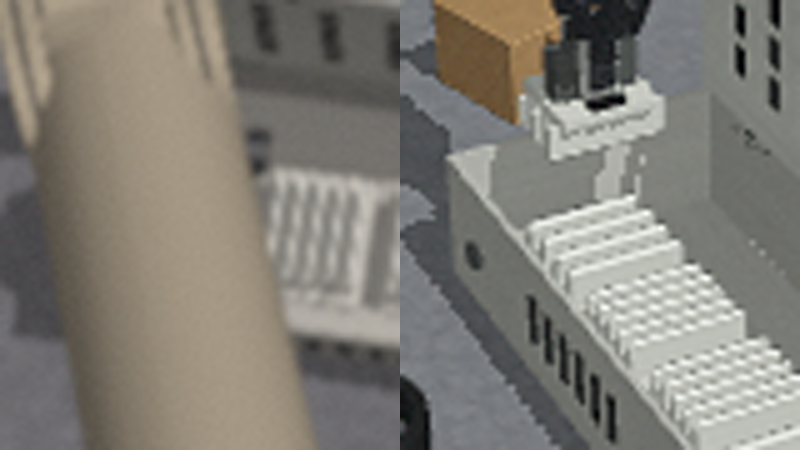

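```bash
python3 -m inch '{"offset":[[0.38,-0.46,0],[0,0,0],[0,0,0]],"rot":[[0,0,-0.4],[0,0,0],[0,0,0]],"hand":[1,1,1]}'; python3 -m inch '{"offset":[[0,0,-1],[0,0,-2],[0,0,-1],[0,0,0],[0,0,0]],"rot":[[0,0,0],[0,0,0],[0,0,0],[0,0,0],[0,0,0]],"hand":[1,1,1,1,1]}'
```

```text
t: 11.65
ee_pos: [608.0, 173.6, 155.9]
tcp_rot: [3.14, -0.006, 1.412]
force: [-0.8, 0.4, -2.9]
gripper_width: 14.9
t: 12.15
ee_pos: [608.3, 173.3, 113.9]
tcp_rot: [3.14, -0.006, 1.411]
force: [-0.4, 0.3, -2.5]
gripper_width: 14.3
```

```bash
python3 -m inch '{"offset":[[0,0.03,-1],[0,0,-1],[0,0,-0.5],[0,0,0]],"rot":[[0,0,0],[0,0,0],[0,0,0],[0,0,0]],"hand":[1,1,1,1]}'; python3 -m inch '{"offset":[[0,0,-0.5],[0,0,-0.5],[0,0,-0.4],[0,0,0]],"rot":[[0,0,0],[0,0,0],[0,0,0],[0,0,0]],"hand":[1,1,1,1]}'
```

```text
t: 12.55
ee_pos: [608.7, 173.9, 87.8]
tcp_rot: [3.138, -0.007, 1.412]
force: [0.9, -0.4, -3.1]
gripper_width: 14.8
t: 12.95
ee_pos: [608.9, 173.9, 72.8]
tcp_rot: [3.138, -0.007, 1.412]
force: [0.1, 0.1, -3.7]
gripper_width: 14.7
```

Entering without resistance, with the bottom at 20 mm and below the fin tops. Lowering to seat.

```bash
python3 -m inch '{"offset":[[0,0,-0.4],[0,0,-0.3],[0,0,-0.2],[0,0,0]],"rot":[[0,0,0],[0,0,0],[0,0,0],[0,0,0]],"hand":[1,1,1,1]}'
```

```text
t: 13.35
ee_pos: [609.6, 174.1, 65.3]
tcp_rot: [3.137, -0.008, 1.412]
force: [0.6, 0.2, -3.6]
gripper_width: 14.6
```

```bash
python3 -m inch '{"offset":[[0,0,-0.1],[0,0,0],[0,0,0],[0,0,0],[0,0,1],[0,0,2],[0,0,3],[0,0,3],[0,0,3],[-3,-1,3],[-3,-2,0],[-3,-4,0],[-2,-4,0],[-2,-4,0]],"rot":[[0,0,0],[0,0,0],[0,0,0],[0,0,0],[0,0,0],[0,0,0],[0,0,0],[0,0,0],[0,0,0],[0,0,0],[0,0,-6],[0,0,-8],[0,0,-8],[0,0,-8]],"hand":[1,0.6,0.6,0.6,0.6,0.6,0.6,0.6,0.6,0.6,0.6,0.3,0,0]}'
python3 - <<'E'
from h import *
s=snap("side");t=snap("top")
yaw=-.157
for q in(s,t):
    P=cloud(q);z=P[...,2]
    d=P-[598,53.8,0]; P2=np.dstack([np.cos(yaw)*d[...,0]+np.sin(yaw)*d[...,1],-np.sin(yaw)*d[...,0]+np.cos(yaw)*d[...,1],z])
    k=(abs(P2[...,0]+10)<45)&(abs(P2[...,1]-120)<30)&(z>60)&(z<85); print("A block (chassis frame)",k.sum(),P2[k].mean(0).round(1),np.median(z[k]))
    try: print("B",block(P,(377,-323)))
    except Exception as e: print(e)
save(s,"c6.png",(150,400,200,400),3)
E
```

```text
t: 14.75
ee_pos: [477.8, 25.3, 226.6]
tcp_rot: [3.131, -0.015, 0.88]
force: [0.9, -0.6, -0.5]
gripper_width: 76.3
A block (chassis frame) 112 [ -7.9 117.6  68.2] 69.05453029266596
B (168, array([ 374.9, -324.9,   58.6]), ((375.7649230957031, -323.2796630859375), (51.653648376464844, 16.73117446899414), 37.09489822387695))
A block (chassis frame) 85 [ -5.8 121.   70.8] 70.86051744813093
B (81, array([ 378.1, -323.1,   58. ]), ((378.0067138671875, -323.0110168457031), (47.05628967285156, 17.595664978027344), 40.37335968017578))
```

View pics/c6.png

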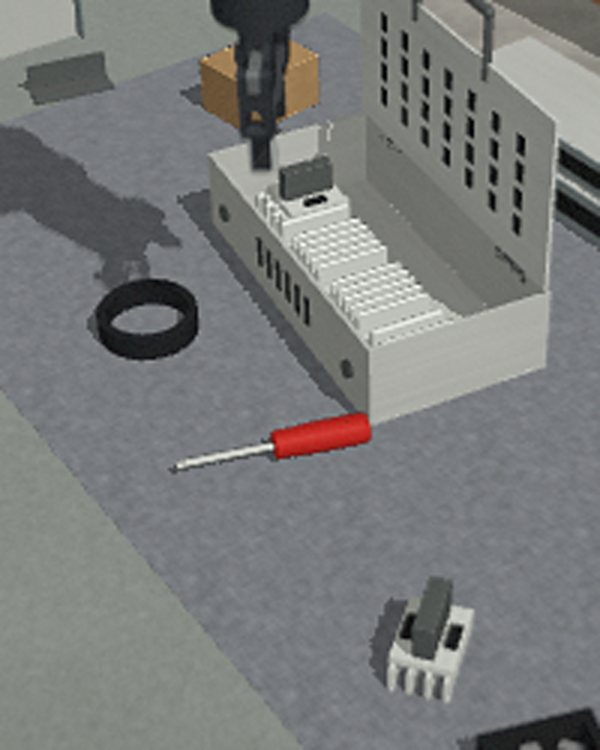

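A is seated: its block top is at about 70 mm and it is centred. Next is B at about (377,-323), yaw 38°.

```bash
python3 -m inch '{"offset":[[0,-2,0],[-0.7,-2.5,0],[-0.7,-2.5,0],[-0.7,-2.5,0],[-0.7,-2.5,0],[-0.7,-2.5,0],[-0.7,-2.5,0],[-0.7,-2.5,0],[-0.7,-2.5,0],[-0.7,-2.5,0],[-0.8,-2.5,0],[-0.8,-2.5,0],[-0.8,-2.4,0],[-0.8,-2,0],[0,0,0],[0,0,0]],"rot":[[0,0,-7],[0,0,-7],[0,0,-7.5],[0,0,-7.5],[0,0,-7.5],[0,0,-7.5],[0,0,-7.5],[0,0,-7.5],[0,0,-7.5],[0,0,-7.5],[0,0,-7.5],[0,0,-7.5],[0,0,-6],[0,0,-6],[0,0,0],[0,0,0]],"hand":[0,0,0,0,0,0,0,0,0,0,0,0,0,0,0,0]}'
```

```text
t: 16.45
ee_pos: [378.2, -332.8, 238.9]
tcp_rot: [3.14, -0.033, -0.962]
force: [-0.4, 1.1, 1.0]
gripper_width: 85.3
```

```bash
python3 -m inch '{"offset":[[0,0.9,-2],[0,0,-3],[0,0,-3],[0,0,-3],[0,0,-2],[0,0,0],[0,0,0]],"rot":[[1.5,1,3.4],[0,0,0],[0,0,0],[0,0,0],[0,0,0],[0,0,0],[0,0,0]],"hand":[0,0,0,0,0,0,0]}'
```

```text
t: 17.15
ee_pos: [383.5, -316.8, 107.2]
tcp_rot: [-3.135, -0.002, -0.878]
force: [0.3, -0.3, 0.7]
gripper_width: 85.3
```

```bash
python3 -m inch '{"offset":[[-0.65,-0.65,0],[0,0,0],[0,0,0]],"rot":[[-0.2,0.3,-1.4],[0,0,0],[0,0,0]],"hand":[0,0,0]}'; python3 -m inch '{"offset":[[0,0,-2],[0,0,-1.5],[0,0,0],[0,0,0]],"rot":[[0,0,0],[0,0,0],[0,0,0],[0,0,0]],"hand":[0,0,0,0]}'
```

```text
t: 17.45
ee_pos: [378.4, -324.0, 110.1]
tcp_rot: [-3.138, -0.005, -0.902]
force: [-0.6, -0.2, -0.2]
gripper_width: 85.4
t: 17.85
ee_pos: [379.8, -324.8, 76.2]
tcp_rot: [-3.136, -0.008, -0.902]
force: [-0.3, 0.5, -0.5]
gripper_width: 85.8
```

```bash
python3 -m inch '{"offset":[[-0.25,0.15,-1],[0,0,-1],[0,0,-0.2],[0,0,0]],"rot":[[0,0,0],[0,0,0],[0,0,0],[0,0,0]],"hand":[0,0,0,0]}'; python3 -m inch '{"offset":[[0,0,0],[0,0,0],[0,0,0],[0,0,0],[0,0,0],[0,0,0]],"rot":[[0,0,0],[0,0,0],[0,0,0],[0,0,0],[0,0,0],[0,0,0]],"hand":[0.5,1,1,1,1,1]}' 80
```

```text
t: 18.25
ee_pos: [377.5, -323.4, 53.3]
tcp_rot: [-3.135, -0.009, -0.902]
force: [0.4, -0.0, -0.3]
gripper_width: 85.3
t: 18.85
ee_pos: [377.8, -323.6, 53.9]
tcp_rot: [-3.135, -0.009, -0.902]
force: [0.5, -0.3, -1.7]
gripper_width: 14.7
```

```bash
python3 -m inch '{"offset":[[0,0,2],[0,0,3],[0,0,3],[0,0,3],[0,0,3],[1.7,2.8,0],[1.7,2.8,0],[1.7,2.8,0],[1.7,2.8,0],[1.7,2.8,0],[1.7,2.8,0],[1.7,2.8,0],[1.7,2.8,0],[1.7,2.8,0],[1.7,2.8,0],[1.7,2.8,0],[1.7,2.8,0],[0,0,0],[0,0,0]],"rot":[[0,0,0],[0,0,0],[0,0,0],[0,0,0],[0,0,0],[0,0,-4],[0,0,-4],[0,0,-4],[0,0,-4],[0,0,-4],[0,0,-4],[0,0,-4],[0,0,-4],[0,0,-4],[0,0,-4],[0,0,-4],[0,0,-3],[0,0,0],[0,0,0]],"hand":[1,1,1,1,1,1,1,1,1,1,1,1,1,1,1,1,1,1,1]}'
```

```text
t: 20.75
ee_pos: [579.0, 29.1, 192.2]
tcp_rot: [3.14, -0.003, -1.762]
force: [0.2, -1.8, -4.2]
gripper_width: 14.0
```

```bash
python3 -m inch '{"offset":[[0.3,-1.3,0],[0,0,0],[0,0,0]],"rot":[[0,0,2],[0,0,0],[0,0,0]],"hand":[1,1,1]}'; python3 -m inch '{"offset":[[0,0,-2],[0,0,-3],[0,0,-2],[0,0,0],[0,0,0]],"rot":[[0,0,0],[0,0,0],[0,0,0],[0,0,0],[0,0,0]],"hand":[1,1,1,1,1]}'
python3 - <<'E'
from h import *
o=env.get_obs(); s=snap("side");yaw=-.157
P=cloud(s)
def fr(p): d=np.asarray(p)-[598,53.8,0]; return np.stack([np.cos(yaw)*d[...,0]+np.sin(yaw)*d[...,1],-np.sin(yaw)*d[...,0]+np.cos(yaw)*d[...,1],d[...,2]],-1)
Q=fr(P); print("tcp",fr(o["ee_pos"]).round(1),o["tcp_rot"])
zb=o["ee_pos"][2]-54
k=(abs(Q[...,0]+10)<60)&(abs(Q[...,1]+40)<45)&(Q[...,2]>zb-3)&(Q[...,2]<zb+29)&(Q[...,2]>38)
print(k.sum(),np.percentile(Q[k],[2,98],axis=0).round(1))
save(s,"c7.png",(160,290,250,380),5)
E
```

```text
t: 21.05
ee_pos: [580.7, 15.2, 191.1]
tcp_rot: [3.138, -0.003, -1.726]
force: [-0.6, 0.0, -2.8]
gripper_width: 14.5
t: 21.55
ee_pos: [580.0, 15.1, 120.8]
tcp_rot: [3.139, -0.001, -1.732]
force: [0.3, -0.3, -3.6]
gripper_width: 14.5
tcp [-11.8 -41.1 120.8] [ 3.13926097e+00 -9.81276703e-04 -1.73176779e+00]
294 [[-49.2 -65.3  69.2]
 [ 20.7 -20.6  95.5]]
```

View pics/c7.png

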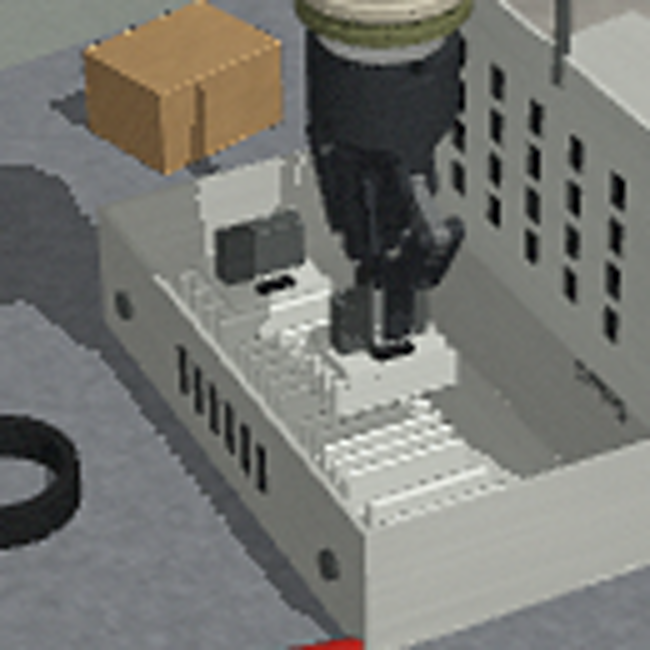

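```bash
python3 -m inch '{"offset":[[0.2,0.1,0],[0,0,0],[0,0,-1],[0,0,-1],[0,0,-0.6],[0,0,0]],"rot":[[0,0,0],[0,0,0],[0,0,0],[0,0,0],[0,0,0],[0,0,0]],"hand":[1,1,1,1,1,1]}'
```

```text
t: 22.2
ee_pos: [583.6, 16.7, 95.6]
tcp_rot: [-3.14, 0.001, -1.732]
force: [-0.4, 0.1, -3.1]
gripper_width: 14.4
```

```bash
python3 -m inch '{"offset":[[-0.05,-0.1,0],[0,0,-0.5],[0,0,-0.5],[0,0,-0.5],[0,0,0]],"rot":[[0,0,0.2],[0,0,0],[0,0,0],[0,0,0],[0,0,0]],"hand":[1,1,1,1,1]}'
```

```text
t: 22.7
ee_pos: [583.0, 15.5, 79.2]
tcp_rot: [-3.14, 0.001, -1.728]
force: [-0.5, 0.2, -3.7]
gripper_width: 14.8
```

```bash
python3 -m inch '{"offset":[[0,0,-0.5],[0,0,-0.5],[0,0,-0.3],[0,0,0]],"rot":[[0,0,0],[0,0,0],[0,0,0],[0,0,0]],"hand":[1,1,1,1]}'
```

```text
t: 23.1
ee_pos: [583.4, 15.5, 65.9]
tcp_rot: [-3.14, 0.002, -1.728]
force: [-3.6, 0.7, 4.6]
gripper_width: 14.9
```

B is seated (contact force reversed). Release, retreat upward, turn and check.

```bash
python3 -m inch '{"offset":[[0,0,0],[0,0,0],[0,0,0],[0,0,1],[0,0,2],[0,0,3],[0,0,3],[0,0,4],[0,0,4],[0,0,4],[0,0,4],[-2,0,3],[-2,1,2],[-2,1,0],[0,0,0],[0,0,0]],"rot":[[0,0,0],[0,0,0],[0,0,0],[0,0,0],[0,0,0],[0,0,0],[0,0,0],[0,0,0],[0,0,8],[0,0,8],[0,0,8],[0,0,8],[0,0,8],[0,0,8],[0,0,8],[0,0,8]],"hand":[0.6,0.6,0.6,0.6,0.6,0.6,0.6,0.6,0.5,0.5,0.5,0.5,0.5,0.5,0.5,0.5]}'
python3 - <<'E'
from h import *
s=snap("side");t=snap("top");yaw=-.157
for q in(s,t):
    P=cloud(q); d=P-[598,53.8,0]; Q=np.stack([np.cos(yaw)*d[...,0]+np.sin(yaw)*d[...,1],-np.sin(yaw)*d[...,0]+np.cos(yaw)*d[...,1],d[...,2]],-1)
    for n,y in(("A",120),("B",-40)):
        k=(abs(Q[...,0]+10)<40)&(abs(Q[...,1]-y)<25)&(Q[...,2]>62)&(Q[...,2]<80); 
        if k.sum()>5: print(n,k.sum(),Q[k].mean(0).round(1),np.percentile(Q[k],[3,97],axis=0).round(1).tolist())
    k=(Q[...,0]>60)&(Q[...,0]<120)&(Q[...,1]<-90)&(Q[...,1]>-160)&(Q[...,2]>95)&(Q[...,2]<250)
    if k.sum()>50: print("cover slope",np.polyfit(Q[k][:,2],Q[k][:,0],1))
save(s,"c8.png",(100,330,210,410),3)
E
```

```text
t: 24.7
ee_pos: [519.1, 31.5, 389.9]
tcp_rot: [-3.127, -0.009, -0.576]
force: [0.0, 0.4, 0.1]
gripper_width: 42.4
A 102 [ -7.1 118.   68.7] [[-29.7, 108.8, 62.4], [17.2, 130.1, 73.7]]
B 120 [-11.8 -42.5  69.1] [[-34.6, -50.0, 62.4], [12.4, -31.8, 73.7]]
cover slope [-3.71816983e-03  7.82633580e+01]
A 86 [ -6.  121.   71.5] [[-29.4, 113.6, 64.9], [17.2, 128.9, 77.7]]
cover slope [-1.97786781e-03  7.92136844e+01]
```

View pics/c8.png

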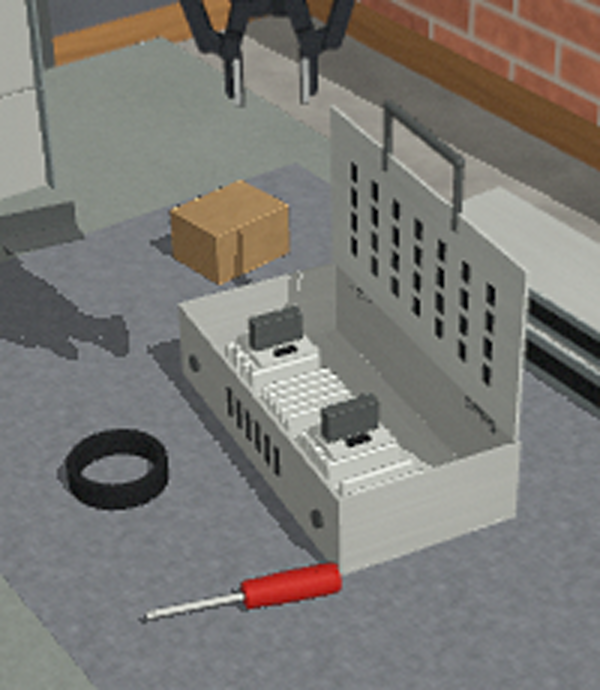

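Both modules are seated, centred and level, and the cover is at 1.57. Now to the bar.

```bash
python3 -m inch '{"offset":[[2,0.1,0],[3,0.2,0],[3,0.2,0],[3,0.2,0],[2.5,0.2,-1],[1.8,0.1,-1],[0,0,-1],[0,0,0],[0,0,0]],"rot":[[-0.4,0.9,4],[0,0,4],[0,0,4],[0,0,4],[0,0,4],[0,0,4],[0,0,0],[0,0,0],[0,0,0]],"hand":[0.5,0.5,0.5,0.5,0.5,0.5,0.5,0.5,0.5]}' 80
```

```text
t: 25.7
ee_pos: [677.5, 39.9, 359.4]
tcp_rot: [3.14, 0.002, -0.189]
force: [-1.0, -0.4, -0.1]
gripper_width: 43.0
```

```bash
python3 -m inch '{"offset":[[-0.2,0.15,-2],[0,0,-2],[0,0,-1.5],[0,0,0],[0,0,0]],"rot":[[0,0,1.8],[0,0,0],[0,0,0],[0,0,0],[0,0,0]],"hand":[0.5,0.5,0.5,0.5,0.5]}' 80; python3 -m inch '{"offset":[[0,0,0],[0,0,0],[0,0,0],[0,0,0],[0,0,0]],"rot":[[0,0,0],[0,0,0],[0,0,0],[0,0,0],[0,0,0]],"hand":[1,1,1,1,1]}' 80
```

```text
t: 26.2
ee_pos: [673.4, 41.3, 309.6]
tcp_rot: [-3.139, -0.005, -0.167]
force: [-0.4, 0.3, 0.7]
gripper_width: 42.6
t: 26.7
ee_pos: [673.8, 41.3, 312.8]
tcp_rot: [-3.138, -0.008, -0.168]
force: [-0.2, 1.3, -2.1]
gripper_width: 5.9
```

```bash
python3 -m inch '{"offset":[[0,0,0],[0,0,0],[0,0,-1],[0,0,-0.8],[0,0,0]],"rot":[[0,0,0],[0,0,0],[0,0,0],[0,0,0],[0,0,0]],"hand":[0.7,0.6,0.6,0.6,0.6]}' 80; python3 -m inch '{"offset":[[0,0,0],[0,0,0],[0,0,0],[0,0,0]],"rot":[[0,0,0],[0,0,0],[0,0,0],[0,0,0]],"hand":[1,1,1,1]}' 80
```

```text
t: 27.2
ee_pos: [673.9, 41.1, 293.6]
tcp_rot: [-3.138, -0.009, -0.168]
force: [0.0, 0.3, 0.5]
gripper_width: 34.1
t: 27.6
ee_pos: [673.8, 41.1, 293.4]
tcp_rot: [-3.138, -0.008, -0.168]
force: [0.0, -0.7, -1.4]
gripper_width: 7.1
```

```bash
python3 -m inch '{"offset":[[-2.06,0.33,-0.15],[-2.04,0.32,-0.36],[-2,0.32,-0.56],[-1.94,0.31,-0.76],[-1.85,0.29,-0.95]],"rot":[[0,0,0],[0,0,0],[0,0,0],[0,0,0],[0,0,0]],"hand":[1,1,1,1,1]}' 80
```

```text
t: 28.1
ee_pos: [579.7, 56.1, 271.2]
tcp_rot: [-3.135, -0.03, -0.169]
force: [6.1, -0.3, -0.8]
gripper_width: 7.6
```

```bash
python3 -m inch '{"offset":[[-1.8,0.29,-1.2],[-1.65,0.26,-1.35],[-1.5,0.24,-1.5],[-1.35,0.21,-1.65],[-1.17,0.18,-1.75]],"rot":[[0,0.5,0],[0,0.5,0],[0,0.5,0],[0,0,0],[0,0,0]],"hand":[1,1,1,1,1]}' 80
```

```text
t: 28.6
ee_pos: [505.3, 67.9, 203.9]
tcp_rot: [-3.131, -0.017, -0.169]
force: [-1.1, -0.9, 3.8]
gripper_width: 7.0
```

```bash
python3 -m inch '{"offset":[[-1.09,0.17,-1.79],[-0.9,0.14,-1.89],[-0.71,0.11,-1.97],[-0.51,0.08,-2.03],[-0.31,0.05,-2]],"rot":[[0,0.5,0],[0,0.3,0],[0,0,0],[0,0,0],[0,0,0]],"hand":[1,1,1,1,1]}' 80
```

```text
t: 29.1
ee_pos: [469.9, 73.5, 108.2]
tcp_rot: [-3.127, -0.009, -0.169]
force: [0.8, 0.2, 2.1]
gripper_width: 7.6
```

```bash
python3 -m inch '{"offset":[[-0.1,0.02,-1.2],[-0.05,0,-0.8],[0,0,-0.5],[0,0,-0.2],[0,0,-0.2]],"rot":[[0,0,0],[0,0,0],[0,0,0],[0,0,0],[0,0,0]],"hand":[1,1,1,1,1]}' 80
```

```text
t: 29.6
ee_pos: [468.3, 73.9, 80.4]
tcp_rot: [-3.126, -0.006, -0.169]
force: [-16.7, -3.4, 37.4]
gripper_width: 7.6
```

The cover is hard on the case (37 N up). Open, retreat and check.

```bash
python3 -m inch '{"offset":[[0,0,0.05],[0,0,0],[0,0,0],[0,0,0],[0,0,1],[0,0,2],[0,0,3],[0,0,3],[0,0,3],[0,0,3],[-1,3,3],[-1,4,0],[-1,4,0],[-1,4,0],[0,3,0],[0,0,0]],"rot":[[0,0,0],[0,0,0],[0,0,0],[0,0,0],[0,0,0],[0,0,0],[0,0,0],[0,0,0],[0,0,0],[0,0,0],[0,0,0],[0,0,0],[0,0,0],[0,0,0],[0,0,0],[0,0,0]],"hand":[1,0.5,0.5,0.5,0.5,0.5,0.5,0.5,0.5,0.5,0.5,0.5,0.5,0.5,0.5,0.5]}' 80
python3 - <<'E'
from h import *
yaw=-.157
for n in("side","top"):
    q=snap(n);P=cloud(q); d=P-[598,53.8,0]; Q=np.stack([np.cos(yaw)*d[...,0]+np.sin(yaw)*d[...,1],-np.sin(yaw)*d[...,0]+np.cos(yaw)*d[...,1],d[...,2]],-1)
    k=(abs(Q[...,0]+5)<70)&(Q[...,1]<60)&(Q[...,1]>-150)&(Q[...,2]>70)&(Q[...,2]<120)
    print(n,k.sum(),np.polyfit(Q[k][:,0],Q[k][:,2],1),np.median(Q[k][:,2]))
    if n=="side": save(q,"c9.png",(100,400,190,490),2)
E
```

```text
t: 31.2
ee_pos: [426.2, 257.0, 279.1]
tcp_rot: [-3.119, -0.014, -0.179]
force: [-0.5, -0.1, 0.3]
gripper_width: 42.9
side 2488 [-2.22800744e-03  8.55257089e+01] 85.4938107462824
top 2998 [-3.60897273e-03  8.55484679e+01] 85.50198191508275
```

View pics/c9.png

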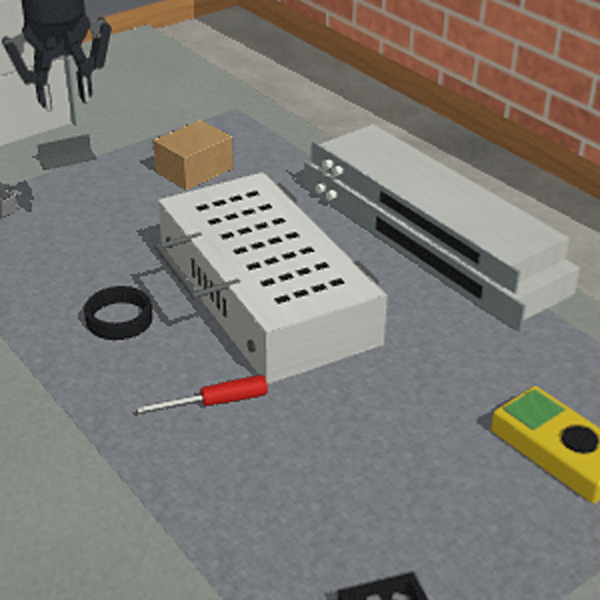

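The cover is flat: its slope is about 0.003 rad and its top is at 85 mm. The arm is clear and the other things haven't moved, so I'm handing in.

```bash
python3 -c "
from cell import env
print(env.close_job())"
```

```text
the job is handed in; nothing more can be done
None
```

I folded the cover up, set both modules into the chassis, folded the cover shut and handed the job in after about 31 s of robot time. The hand-in gives no verdict.

- **Modules:** I saw two on the bench, one coarse and one fine, in the two start pictures. The arm hid part of the bench in the first top view, and I did not look there again.
- **Cover opening:** after I let go, the pictures put it at about 1.57 rad.
- **Coarse module:** it sits in the coarse comb at chassis y +120. Its block top measured 69–71 mm, where 70 is seated. It was about 1–2 mm off centre across the fins, and the two cameras fell on opposite sides (118.0 and 121.0). Along the fins it was 3–4 mm off.
- **Fine module:** it sits in the fine comb at chassis y −40. The tool showed it within 0.5 mm of centre and pushed back when it was fully down. The side camera read about 2.5 mm off, and that camera also read the coarse module about 2 mm off in the same direction. The top view did not catch this module.
- **Cover shut:** it measured about 0.003 rad from flat in both cameras, with its top at 85.5 mm against a nominal 84.
- **At hand-in:** the gripper was clear of everything. The tape roll, screwdriver, carton, multimeter and fan looked unmoved in the last picture. I did not check the screw tray and bracket closely.

My first grip on the bar for closing was too close to the fingertips, so I re-gripped it lower before swinging the cover.

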